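# Catch hair rollers from the dispenser chute

### The arm

A 6-joint arm with a two-finger parallel gripper is mounted at the origin on the work surface. World frame = base frame: x ahead of the robot, y to its left, z up, the work surface at z = 0. Lengths are in mm, angles in rad, forces in N, time in s.
With the tool pointing down it reaches from about 400 to 925 mm from the base axis. Payload 12.5 kg.
Tool frame: the origin (TCP) lies at the very end of the fingers, on their centre line; the grasp point (between the pads) lies 19 mm behind it (env.tcp_to_grasp is the distance from the TCP to the grasp point, in mm); z points along the fingers, x is the direction in which the jaws open and shut, and the axes are right-handed (so a half turn about z gives the same grasp; the last joint's range is limited). The gripper opens to 95 mm and grips with 3 to 60 N. Pads are 20 mm wide; open, the fingers measure 119 mm over their backs; the gripper's body (75 mm by 180 mm) begins 59 mm behind the grasp point.
Start: joints at [1.114, 0.491, 1.559, -0, 1.092, -0.106], TCP at [214.766, 586.963, 181.361] pointing down, gripper open.
Joint ranges: [-3.1, 3.1], [-0.84, 2.19], [0.05, 2.79], [-1.13, 4.28], [0.06, 2.93], [-2.69, 2.69]. Speed limits (rad/s): [2.22, 2.22, 2.79, 3.14, 3.14, 3.14].

### API

Orientations are given as [roll, pitch, yaw] about the fixed x, y, z axes, in that order (R = Rz(yaw) Ry(pitch) Rx(roll)).
In Python, from cell import env, vision, job gives the robot as it stands.
- The arm moves only by the shell command python3 -m pendant 'ROWS' [OPENING]. ROWS is JSON, a list of rows, each a list of 4 numbers: the shift along the tool's x, y, z in mm, then the turn about the tool's z in degrees. In form: [[tx, ty, tz, turn], ...]. A call has 1 to 8 rows; each row is the pose to reach, as a shift and turn from the pose measured when the call began, along the tool's axes at that moment; what a row does not reach only later rows make up. A row lasts 1/8 s, in which the tool goes at most 62.5 mm and 10.7 degrees, less where a joint would pass 70% of its speed; a pose out of reach is approached as far as the arm can. A call with a gripper value outside its range is refused whole. OPENING is the closure, from 0 (fully open) to 1 (shut), set as the call begins (- or left out, the last holds). The fingers move at their own pace and stop on an object; the grip force is fixed at half the most. Time passes only in rows, so rows that repeat a pose let the fingers close. It gives the time, the measured TCP pose, the force and the opening at its end, in the units of the state.
- env.state(): the state, without advancing time (a new reading comes with each control period).
- vision.read_camera(name): name is "scene" or "top" or "wrist"; returns a dict with "pixels" (384x512x3 uint8, red, green, blue), "intrinsics" (3x3 intrinsics, pixels), "R" (3x3) and "t" (3): a world point X has camera coordinates R X + t; the wrist camera has in their place "tool_from_camera" (4x4, takes a point from camera to tool coordinates, whose origin is the TCP and whose axes are the tool frame's). Camera axes: x right, y down, z forward; pixel columns grow to the right and rows downward; lengths in mm; the calibration is good to about 2 mm. A picture is of the moment at which its call begins: read the wrist's pose just before it. There is no depth.
- job.job_done(): hands the job in, once; it reports no verdict.
Trained networks look in a picture, given as the dict that the camera call returned (one of the last four; its "shot" number tells which), for a name from the list of things; names that differ only in an ending like _2 or _b are one class to them, and where a whole thing is asked for, a point or a joint stands for the part that bears it (a point fixed in the world has none). Each returns a list of dicts, best first, with "confidence" (0 to 1); they miss things now and then, are a little off and sometimes report something else, mostly with a low value. They report only what shows in the picture. A call takes as long as a camera call. They do not tell look-alikes from the thing itself.
- vision.find_in(picture, query): "at" ([x, y, z] in mm, in the coordinates of the camera as it stood for that picture, good to about 4 mm: the middle of the surface that is visible of it).
- vision.regions_of(picture, query): "pixels" (384x512 bool, what is visible of it).
The state is a dict: "t": time; "joints": joint angles; "qvel": joint speeds; "tau": joint torques, N m; "eef_pos": TCP position; "tcp_rot": TCP orientation; "ft_force": force on the tool from outside, world axes, zero at the start; "moment": the same for the moment, N m; "opening": opening from 0.0 (shut) to 1.0 (fully open).
Only numpy, scipy, OpenCV 4.12 (cv2) and the standard library are available. Lean on these libraries where they do the work, as an engineer would, in place of code of your own. Each camera call takes 0.05 s, during which the arm holds its last target.

### The job

Take the black tint bowl by its handle, hold it up under the end of the roller dispenser's chute and push the orange paddle back with its rim, so that the gate opens and both hair rollers slide off the chute into the bowl. Then set the bowl down upright on the counter with both rollers in it and let go. Touch the dispenser and the rollers only with the bowl, never with the gripper.

Things in the scene. Friction and masses are not known exactly. Their poses are not given: they have to be found in the camera images.
- black_bowl: Loose black plastic bowl, 90 g (the white one is not wanted). Origin: centre of its underside, z up. Outer radius 58 mm at the foot, 70 at the rim; 60 mm high, wall 4. One handle on its -x side: a solid upright block 16 mm thick (along y), from 64 to 104 mm from the bowl's axis, 26 to 60 mm above the underside; pinch it from above across its thickness, jaws square to the block.
- dispenser: Fixed: metal chute on a white stand. Origin on the counter below the chute's low lip (lip 150 mm up). The 43 mm wide chute rises 30 deg to +x; rollers slide off to -x. Upright orange paddle under the lip: front face x = +6 mm, 90 mm wide, 75 to 130 mm up. The bowl's rim pushes it to +x against a 2-5 N spring, lifting the orange gate: open at 13 mm of push, stop at 34. Black foot from x = +55 mm.
- pink_roller: Pink ribbed hair roller, solid, 30 mm diameter x 40 mm, 20 g, lying lengthwise in the chute, first behind the gate. Origin: its centre; x along it. Leaves at about 0.5 m/s, landing 20 to 60 mm in front of the lip: a bowl with its axis at dispenser x = -38 mm, its rim 105 to 115 mm above the counter, presses the paddle 26 mm and catches both.
- yellow_roller: Yellow ribbed hair roller, same size and mass, lying behind the pink one in the chute. Origin: its centre; x along it. Both are out within about 1 s if the gate is kept open.
There are look-alikes about, which are no part of the job. Of the things that look like the black_bowl, the largest one is meant. What is shaped like the pink_roller but red is not meant.

How it is judged (in metres and radians):
On the way, in this order (a step that is already met when the one before it is completed fails the run):
1. the black bowl is lifted off the counter while both rollers are still in the chute (height (world z) of black_bowl above 0.015 m and height (world z) of each of pink_roller, yellow_roller above 0.15 m), for 0.1 s.
2. both rollers lie in the black bowl while it is still held up under the chute (horizontal distance between each of pink_roller, yellow_roller and black_bowl below 0.065 m and z of pink_roller in the frame of black_bowl between 0 and 0.07 m and z of yellow_roller in the frame of black_bowl between 0 and 0.07 m and height (world z) of black_bowl above 0.015 m and horizontal distance between black_bowl and dispenser below 0.12 m), for 0.1 s.
At the end, for the whole second after the job is handed in: The black bowl stands on the counter (underside within 8 mm of it), upright within 7 degrees and still, with both rollers at rest inside it (their centres within 65 mm of its axis and no more than 10 mm above its rim) (horizontal distance between each of pink_roller, yellow_roller and black_bowl below 0.065 m and z of pink_roller in the frame of black_bowl between 0 and 0.07 m and z of yellow_roller in the frame of black_bowl between 0 and 0.07 m and height (world z) of black_bowl between -0.005 and 0.008 m and angle between black_bowl's own z axis and vertical below 0.12 rad and linear speed of black_bowl below 0.02 m/s and linear speed of each of pink_roller, yellow_roller below 0.05 m/s); the robot touches nothing.
It fails at once if the gripper or arm touches the dispenser (over 3 N) (contact force between any of the fingers, the arm and dispenser above 3 N).
It fails at once if the gripper touches a roller (over 3 N) (contact force between the fingers and pink_roller above 3 N or contact force between the fingers and yellow_roller above 3 N).
It also fails if it takes over 51 s, if anything falls off the work surface, if the arm or the gripper's body presses on something with over 40 N, if the wrist force passes 120 N, or if a joint passes its speed limit or range.

## Working session

There is one attempt and no reset: what is moved stays moved. The work goes in short steps, Python scripts to look and compute and a shell command to move; the robot and the scene stay as the last step left them, time stands still between calls to the robot, and variables do not carry over. Pictures are saved under pics/ and viewed, and the job is handed in when it is done.

```bash
ls; mkdir -p pics
cat > h.py <<'E'
from cell import env, vision, job
import numpy as np, cv2
from scipy.spatial.transform import Rotation as Ro
def world(p,at):
    R=np.array(p["R"]);t=np.array(p["t"]);return R.T@(np.array(at)-t)
def save(p,n): cv2.imwrite(n,cv2.cvtColor(p["pixels"],cv2.COLOR_RGB2BGR))
def ray(p,uv,z):
    R=np.array(p["R"]);t=np.array(p["t"]);K=np.array(p["intrinsics"])
    d=R.T@np.linalg.inv(K)@[uv[0],uv[1],1.];c=-R.T@t
    return c+d*(z-c[2])/d[2]
def proj(p,X):
    K=np.array(p["intrinsics"]);c=np.array(p["R"])@X+np.array(p["t"]);q=K@c;return q[:2]/q[2]
E
python3 - <<'E'
from h import *
print(env.state()["tcp_rot"],env.state()["t"])
for n in("scene","top"):
    p=vision.read_camera(n);save(p,f"pics/{n}0.png")
    for q in("black_bowl","dispenser","pink_roller","yellow_roller"):
        for d in vision.find_in(p,q):
            print(n,q,round(d["confidence"],2),world(p,d["at"]).round(0),proj(p,world(p,d["at"])).round(0))
E
```

```text
pics
[-3.14147243e+00  1.13143651e-03  1.21997228e+00] 0.0
scene black_bowl 0.74 [480. 482.  18.] [383. 193.]
scene black_bowl 0.62 [338. 298.  18.] [313. 165.]
scene black_bowl 0.61 [525. 291.  20.] [324. 210.]
scene dispenser 0.91 [808. -35.  79.] [215. 303.]
scene dispenser 0.52 [642. -26. 188.] [211. 216.]
scene pink_roller 0.76 [688. 111.  24.] [270. 264.]
scene pink_roller 0.56 [642. -27. 187.] [211. 216.]
scene yellow_roller 0.53 [689. -34. 209.] [208. 227.]
top black_bowl 0.94 [352. 297.   5.] [195. 260.]
top black_bowl 0.92 [492. 485.   4.] [138. 215.]
top black_bowl 0.9 [552. 292.   1.] [199. 198.]
top dispenser 0.61 [749. -26. 179.] [303. 123.]
top yellow_roller 0.74 [677. -32. 208.] [306. 144.]
top yellow_roller 0.29 [642. -35. 189.] [307. 158.]
```

Run:
```python
import cv2
a=cv2.imread("pics/top0.png");cv2.imwrite("pics/topc.png",cv2.resize(a[80:300,90:370],None,fx=2.7,fy=2.7,interpolation=cv2.INTER_CUBIC))
a=cv2.imread("pics/scene0.png");cv2.imwrite("pics/scenec.png",cv2.resize(a[120:340,150:430],None,fx=2.7,fy=2.7,interpolation=cv2.INTER_CUBIC))
```

```text
(no output)
```

View pics/topc.png

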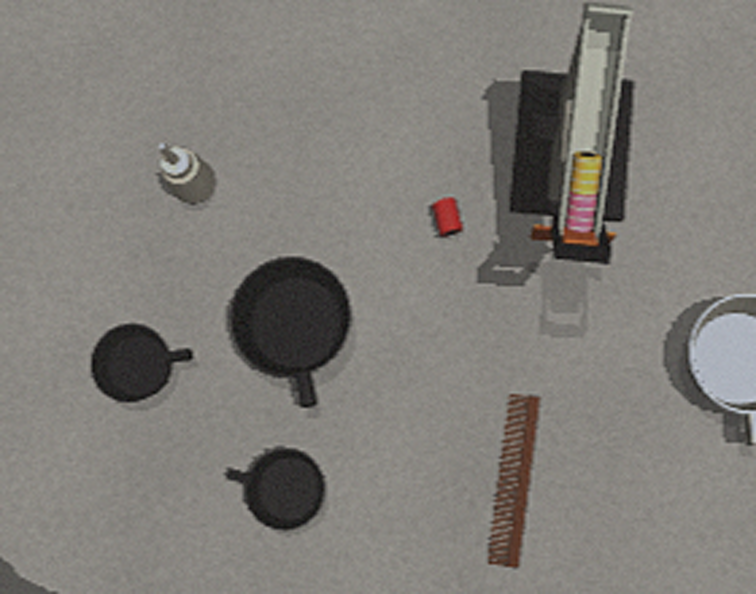

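View pics/scenec.png

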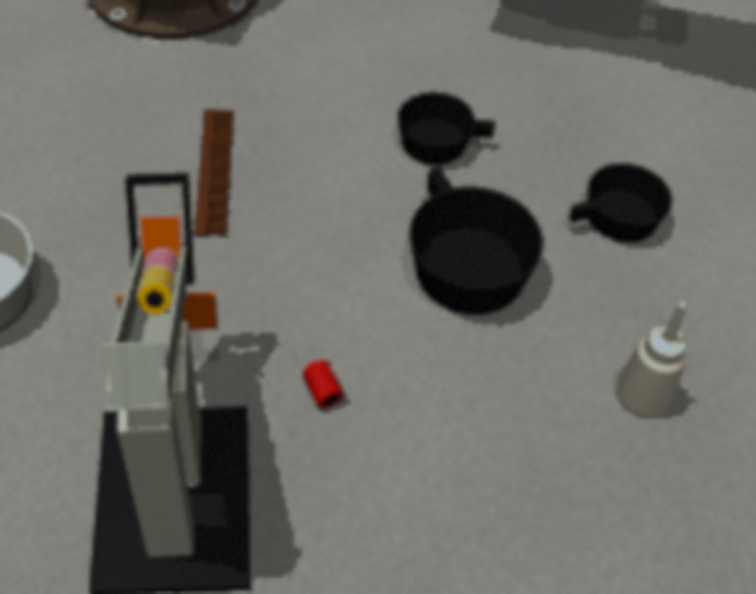

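The black bowls are at full-image top pixels (197,198), (138,215) and (195,260). The one at (197,198), at about (545,291) mm, is clearly the largest, so it is the one meant. The red roller at (255,160) is the decoy. Next I'll fit the poses.

```bash
cat >> h.py <<'E'
def Tz(x,y,a,P):
    c,s=np.cos(a),np.sin(a);P=np.asarray(P,float)
    return np.c_[x+c*P[:,0]-s*P[:,1],y+s*P[:,0]+c*P[:,1],P[:,2]]
def projs(p,P):
    K=np.array(p["intrinsics"]);c=P@np.array(p["R"]).T+np.array(p["t"]);q=c@K.T;return q[:,:2]/q[:,2:]
th=np.linspace(0,2*np.pi,60,endpoint=False)
BODY=np.r_[np.c_[58*np.cos(th),58*np.sin(th),0*th],np.c_[70*np.cos(th),70*np.sin(th),0*th+60]]
HAN=np.array([[-a,b,c] for a in(60,104) for b in(-8,8) for c in(26,60)])
def sil(p,x,y,a,z=0,S=4):
    m=np.zeros((384*S,512*S),np.uint8)
    for Q in(BODY,HAN):
        W=Tz(x,y,a,Q);W[:,2]+=z
        h=cv2.convexHull((projs(p,W)*S+S/2-.5).astype(np.float32)).astype(np.int32)
        cv2.fillConvexPoly(m,h,1)
    return cv2.resize(m.astype(np.float32),(512,384),interpolation=cv2.INTER_AREA)
E
python3 - <<'E'
from h import *
from scipy.optimize import minimize
ps=[];ms=[]
for n in("top","scene"):
    p=vision.read_camera(n)
    best=None
    for r in vision.regions_of(p,"black_bowl"):
        m=np.array(r["pixels"])
        print(n,m.sum(),round(r["confidence"],2),np.argwhere(m).mean(0)[::-1].round(0))
        if best is None or m.sum()>best.sum():best=m
    ps.append(p);ms.append(best.astype(float))
def f(v,idx=(0,1)):
    return sum(np.abs(sil(ps[i],v[0]*10,v[1]*10,v[2]/10)-ms[i]).sum()/ms[i].sum() for i in idx)
a0=np.deg2rad(5)
for idx in((0,),(1,),(0,1)):
    b=None
    for k in range(-3,4):
        r=minimize(f,[54.5,29.1,10*(a0+k*.15)],args=(idx,),method="Nelder-Mead",options=dict(initial_simplex=None))
        if b is None or r.fun<b.fun:b=r
    print(idx,b.x[0]*10,b.x[1]*10,np.rad2deg(b.x[2]/10),b.fun)
p=ps[0];a=p["pixels"][100:190,270:340];cv2.imwrite("pics/dt.png",cv2.resize(a[:,:,::-1],None,fx=6.6,fy=6.6,interpolation=cv2.INTER_CUBIC))
p=ps[1];a=p["pixels"][175:275,175:275];cv2.imwrite("pics/ds.png",cv2.resize(a[:,:,::-1],None,fx=6,fy=6,interpolation=cv2.INTER_CUBIC))
p=vision.read_camera("top")
E
```

```text
top 1646 0.86 [198. 198.]
top 777 0.82 [195. 261.]
top 171 0.38 [307. 144.]
scene 1888 0.97 [325. 211.]
scene 779 0.89 [382. 194.]
scene 707 0.83 [312. 167.]
(0,) 545.7757185342648 286.7741321667665 12.554220156335786 0.040476913730255165
(1,) 545.8608582359223 287.50551704704867 12.24307227971193 0.054886122881355935
(0, 1) 546.2440991142454 287.3507979645446 12.609354704915157 0.09761984787208847
```

View pics/dt.png

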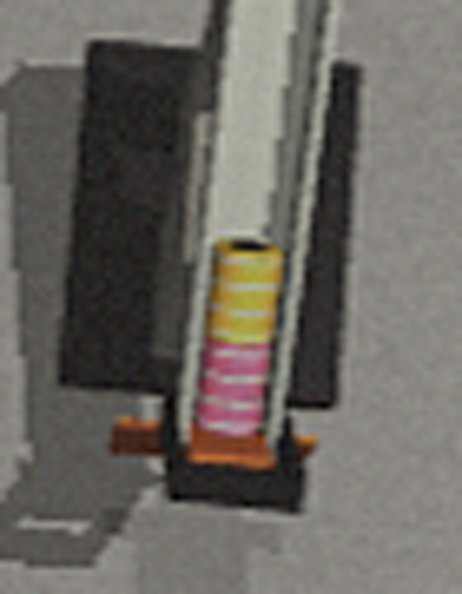

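View pics/ds.png

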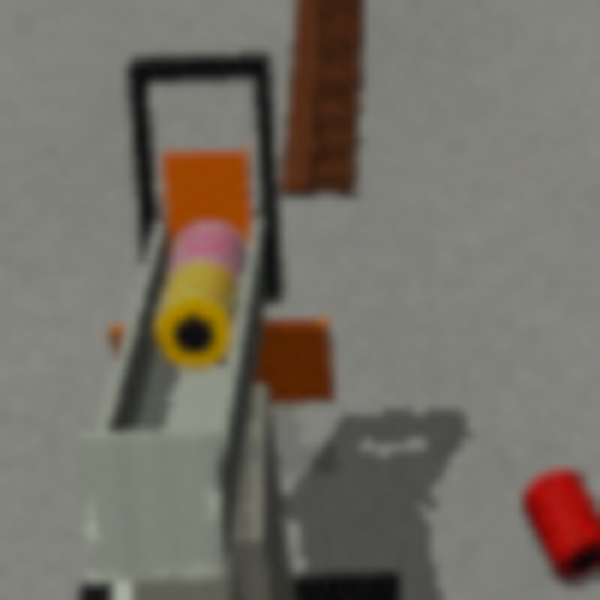

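Run:
```python
from h import *
t=vision.read_camera("top");s=vision.read_camera("scene")
T=lambda u,v:(270+(u+.5)/6.6-.5,100+(v+.5)/6.6-.5)
S=lambda u,v:(175+(u+.5)/6-.5,175+(v+.5)/6-.5)
def pr(n,p,uv,z):print(n,ray(p,uv,z)[:2].round(1))
pr("foot L",t,T(60,385),10);pr("foot R",t,T(335,405),10)
pr("foot backL",t,T(90,42),10);pr("foot backR",t,T(360,65),10)
for n,c in(("padtop L rear",(115,418)),("padtop L front",(112,440)),("padbot L",(112,455)),("R rear",(317,438)),("R front",(310,455))):pr(n,t,T(*c),130)
pr("S back R top",s,S(328,320),130);pr("S back R bot",s,S(332,397),75);pr("S back L top",s,S(110,325),130)
pr("lip L rail?",t,T(183,445),165);pr("lip R",t,T(270,450),165)
pr("gate",t,T(190,460),150);pr("gate",t,T(270,467),150)
pr("shad",s,S(166,152),200)
```

```text
foot L [686.6  35.2]
foot R [ 678.8 -101.5]
foot backL [866.2  21.4]
foot backR [ 856.3 -115.8]
padtop L rear [641.5  16.5]
padtop L front [631.4  17.8]
padbot L [624.5  17.8]
R rear [633.9 -74.2]
R front [626. -71.]
S back R top [639.4  13.6]
S back R bot [639.1  12.1]
S back L top [630.9 -75.7]
lip L rail? [621.6 -10.6]
lip R [620.  -48.4]
gate [618.3 -15.1]
gate [615.8 -50.4]
shad [600.8 -44.3]
```

```bash
cat >> h.py <<'E'
def row(x,y,z,yawdeg):
    s=env.state();R=Ro.from_euler("xyz",s["tcp_rot"]).as_matrix()
    d=R.T@(np.array([x,y,z])-s["eef_pos"])
    cur=np.rad2deg(np.arctan2(R[1,0],R[0,0]))
    turn=-((yawdeg-cur+180)%360-180)
    print("t",s["t"],"tcp",np.round(s["eef_pos"],1),"yaw",round(cur,1),"row",d.round(1),round(turn,1))
E
python3 -c "
from h import *
row(463,268.8,140,102.5)"
```

```text
t 0.85 tcp [214.7 587.  181.4] yaw 69.9 row [-213.5  342.5   41.3] -32.6
```

```bash
python3 -m pendant '[[-28,45,6,-5],[-58,93,12,-9],[-89,143,18,-14],[-120,193,24,-19],[-151,242,30,-24],[-182,292,36,-29],[-213,342,41,-32.6],[-213,342,41,-32.6]]' 0
python3 - <<'E'
from h import *
s=env.state();p=vision.read_camera("wrist");save(p,"pics/w1.png")
M=np.array(p["tool_from_camera"]);R=Ro.from_euler("xyz",s["tcp_rot"]).as_matrix()
Rw=R@M[:3,:3];cw=R@M[:3,3]+s["eef_pos"]
p["R"]=Rw.T;p["t"]=-Rw.T@cw
im=cv2.cvtColor(p["pixels"],cv2.COLOR_RGB2BGR)
a=np.deg2rad(12.5)
for Q in (BODY,HAN):
    for u in projs(p,Tz(546,287,a,Q)): cv2.circle(im,tuple(int(v) for v in u),2,(0,255,0),-1)
cv2.imwrite("pics/w1.png",im)
print(s["t"],np.round(s["eef_pos"],1))
for d in vision.find_in(p,"black_bowl"):print(d["confidence"],world(p,d["at"]))
E
```

```text
t: 1.85
eef_pos: [464.7, 266.6, 140.0]
tcp_rot: [-3.142, 0.0, 1.785]
ft_force: [0.0, -0.3, 0.3]
opening: 1.003
1.85 [464.7 266.6 140. ]
0.68 [542.19553119 285.93234213  10.74531877]
0.56 [481.99276758 477.62326741  13.31950191]
```

View pics/w1.png

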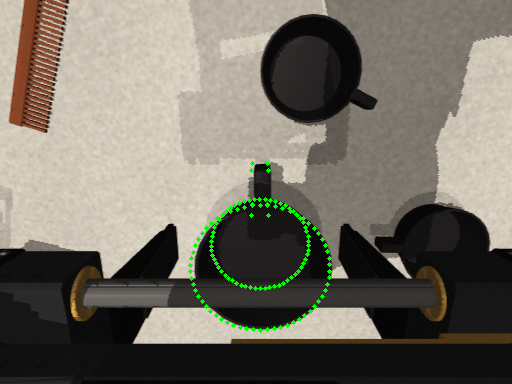

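The overlay of the fitted model lies on the big bowl: handle tip at about (261,165), rim centred at about (260,265). Going down to the handle.

```bash
python3 -c "
from h import *
row(463,268.6,23,102.5)"
```

```text
t 1.95 tcp [462.8 269.1 140.3] yaw 102.4 row [-6.000e-01  1.000e-01  1.173e+02] -0.1
```

```bash
python3 -m pendant '[[-0.5,0,35,0],[-0.5,0,70,0],[-0.5,0,100,0],[-0.5,0,115,0],[-0.5,0,117,0],[-0.5,0,117,0]]' 0; python3 -m pendant '[[0,0,0,0],[0,0,0,0],[0,0,0,0],[0,0,0,0],[0,0,0,0],[0,0,0,0],[0,0,0,0],[0,0,0,0]]' 1
```

```text
t: 2.7
eef_pos: [463.2, 269.2, 24.1]
tcp_rot: [3.141, -0.0, 1.787]
ft_force: [-0.8, -0.4, 0.1]
opening: 1.0
t: 3.7
eef_pos: [463.1, 269.2, 24.1]
tcp_rot: [3.141, -0.0, 1.787]
ft_force: [-0.1, -1.4, 0.7]
opening: 0.216
```

```bash
python3 -m pendant '[[0,0,0,0],[0,0,0,0],[0,0,0,0],[0,0,0,0]]' 1; python3 -m pendant '[[0,0,-8,0],[0,0,-20,0],[0,0,-35,0],[0,0,-50,0],[0,0,-52,0],[0,0,-52,0]]'
python3 - <<'E'
from h import *
t=vision.read_camera("scene");save(t,"pics/s2.png")
a=t["pixels"][120:270,170:430];cv2.imwrite("pics/s2.png",cv2.resize(a[:,:,::-1],None,fx=3,fy=3))
E
```

```text
t: 4.2
eef_pos: [463.2, 269.2, 24.1]
tcp_rot: [3.141, -0.0, 1.787]
ft_force: [0.1, 1.4, -0.1]
opening: 0.162
t: 4.95
eef_pos: [463.1, 269.1, 76.3]
tcp_rot: [3.14, -0.0, 1.787]
ft_force: [0.2, 0.1, -1.0]
opening: 0.16
```

View pics/s2.png

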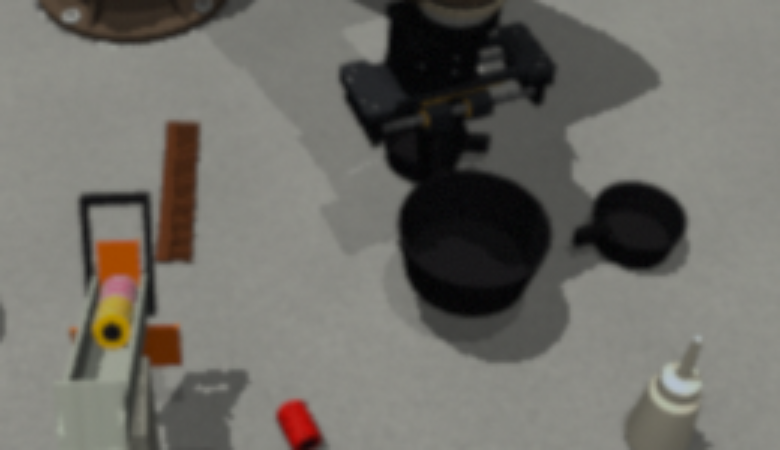

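```bash
python3 -c "
from h import *
row(437,-15,74,85.6)
t=vision.read_camera('top')
for z in(150,200,250):print(ray(t,(270+235/6.6,100+505/6.6),z))"
```

```text
t 5.0 tcp [462.9 269.   75.9] yaw 102.4 row [-271.8  -86.4    1.8] 16.8
[597.1991157  -36.13566318 150.        ]
[586.96388733 -30.10345222 200.        ]
[576.72865895 -24.07124126 250.        ]
```

```bash
python3 -m pendant '[[-20,-6,0,1],[-60,-19,0,3],[-105,-33,1,6],[-150,-48,1,9],[-195,-62,1,12],[-235,-75,2,14.5],[-262,-83,2,16],[-272,-86,2,16.8]]'; python3 -m pendant '[[0,0,0,0]]'
python3 - <<'E'
from h import *
from scipy.optimize import minimize
row(502,-19.6,74,85.6)
# dispenser model points overlay + bowl prediction
s=env.state()
dx,dy,da=624.5,-29,np.deg2rad(-4.4)
yaw=np.arctan2(*[Ro.from_euler("xyz",s["tcp_rot"]).as_matrix()[i,0] for i in(1,0)])-np.pi/2
b=np.array(s["eef_pos"])+[84.8*np.cos(yaw),84.8*np.sin(yaw),-24]
D=np.array([[6,b_,c] for b_ in(-45,45) for c in(75,130)]+[[55,-70,0],[55,70,0],[0,-21.5,150],[0,21.5,150],[173,-21.5,250],[173,21.5,250]])
for n,(r0,r1,c0,c1) in dict(top=(90,250,230,410),scene=(160,310,150,350)).items():
    p=vision.read_camera(n);f=4
    im=cv2.resize(p["pixels"][r0:r1,c0:c1,::-1],None,fx=f,fy=f,interpolation=cv2.INTER_CUBIC)
    W=Tz(b[0],b[1],yaw,np.r_[BODY,HAN]);W[:,2]+=b[2]
    for P,c in((W,(0,255,0)),(Tz(dx,dy,da,D),(255,255,0))):
        for u in projs(p,P):cv2.circle(im,(int((u[0]-c0+.5)*f),int((u[1]-r0+.5)*f)),2,c,-1)
    cv2.imwrite(f"pics/{n}3.png",im)
E
```

```text
t: 6.05
eef_pos: [436.6, -16.8, 73.5]
tcp_rot: [-3.141, -0.0, 1.491]
ft_force: [0.4, 0.3, -0.6]
opening: 0.159
t: 6.18
eef_pos: [436.3, -17.2, 73.3]
tcp_rot: [-3.141, -0.0, 1.489]
ft_force: [-0.1, -0.5, -1.4]
opening: 0.161
t 6.175 tcp [436.3 -17.2  73.3] yaw 85.3 row [ 3.  65.7 -0.7] -0.3
```

View pics/top3.png

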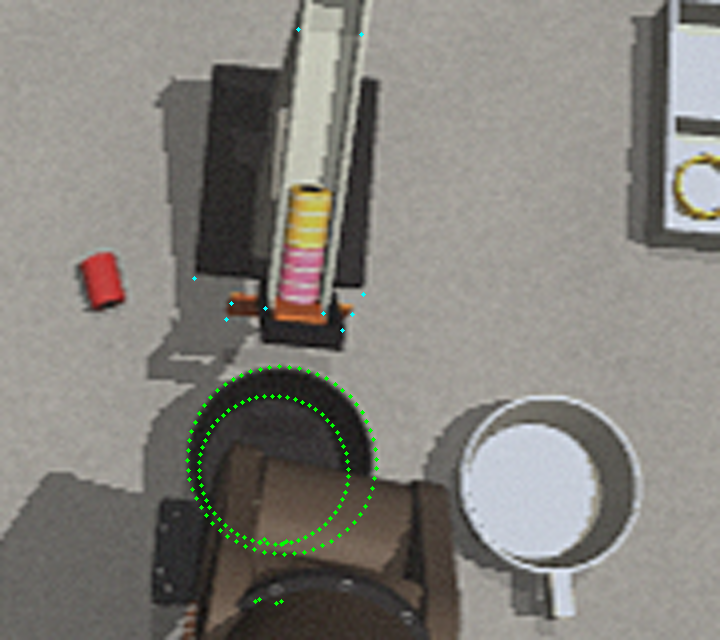

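View pics/scene3.png

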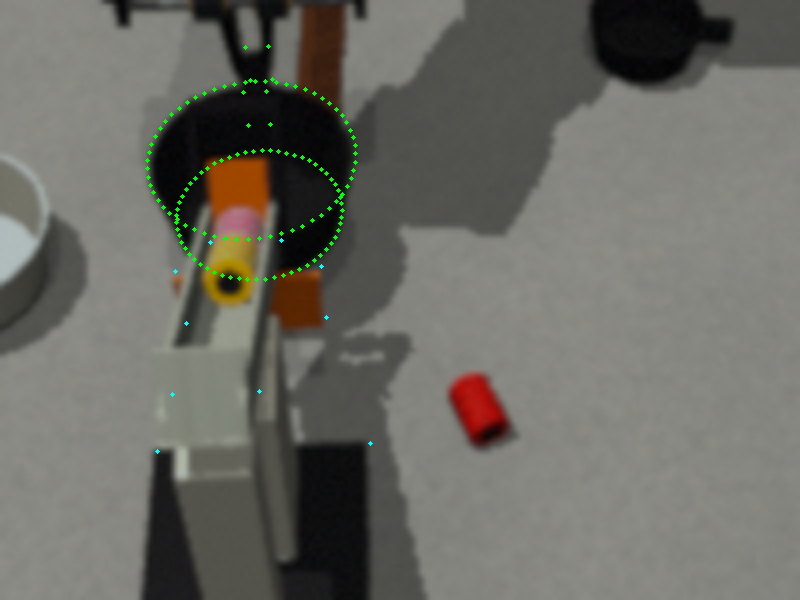

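Run:
```python
from h import *
t=vision.read_camera("top");s=vision.read_camera("scene")
for z in(150,200,300,400):print(z,"wrist front",ray(t,(230+320/4,90+455/4),z).round(0))
for z in(150,170,190,210,230):print(z,"frame top cam",ray(t,(270+235/6.6,100+505/6.6),z).round(0),"scene",ray(s,(208.3,185.8),z).round(0),"legbottom scene R",ray(s,(175+275/6,175+298/6),z-60).round(0), "leg top cam L",ray(t,(270+165/6.6,100+495/6.6),z).round(0))
```

```text
150 wrist front [518. -48. 150.]
200 wrist front [511. -42. 200.]
300 wrist front [498. -29. 300.]
400 wrist front [484. -16. 400.]
150 frame top cam [597. -36. 150.] scene [510. -31. 150.] legbottom scene R [596.  -8.  90.] leg top cam L [601.  -5. 150.]
170 frame top cam [593. -34. 170.] scene [528. -30. 170.] legbottom scene R [611.  -7. 110.] leg top cam L [597.  -4. 170.]
190 frame top cam [589. -31. 190.] scene [547. -29. 190.] legbottom scene R [627.  -6. 130.] leg top cam L [593.  -2. 190.]
210 frame top cam [585. -29. 210.] scene [566. -28. 210.] legbottom scene R [642.  -6. 150.] leg top cam L [589.   0. 210.]
230 frame top cam [581. -26. 230.] scene [585. -26. 230.] legbottom scene R [658.  -5. 170.] leg top cam L [584.   2. 230.]
```

Run:
```python
from h import *
p=vision.read_camera("scene");f=4
c0,c1,r0,r1=130,330,60,210
im=cv2.resize(p["pixels"][r0:r1,c0:c1,::-1],None,fx=f,fy=f,interpolation=cv2.INTER_CUBIC)
e=env.state()["eef_pos"]
for fx,c in((38,(0,255,0)),(65,(0,0,255))):
  for z in(152,200,230,260,300,350):
    for dy in(-90,-37,0,37,90):
      u=projs(p,np.array([[e[0]+fx,e[1]+dy,z]]))[0];cv2.circle(im,(int((u[0]-c0+.5)*f),int((u[1]-r0+.5)*f)),2,c,-1)
cv2.imwrite("pics/s4.png",im)
```

```text
(no output)
```

View pics/s4.png

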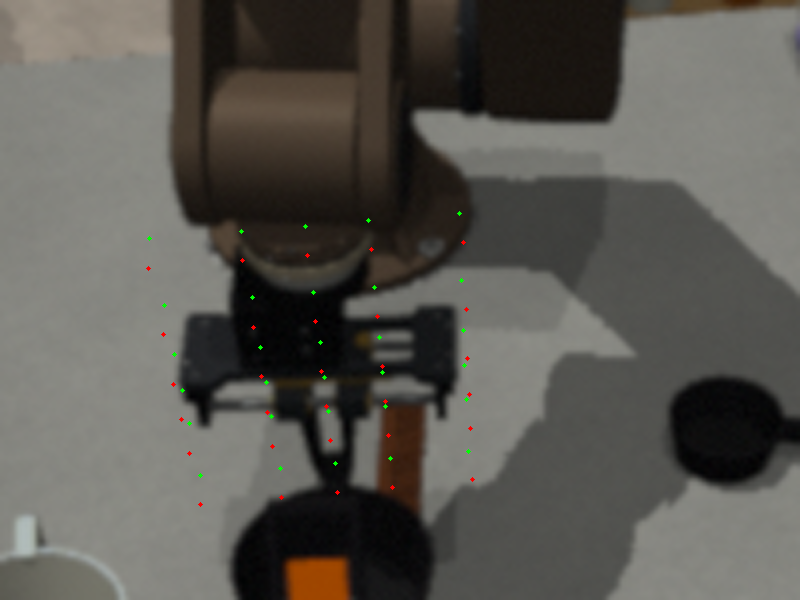

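```bash
python3 -m pendant '[[1,8,0,0],[2,18,-1,0],[3,28,-1,0],[3,37,-1,0],[3,45,-1,0],[3,53,-1,0],[3,61,-1,0],[3,66,-1,0]]'; python3 -m pendant '[[0,0,0,0],[0,0,0,0],[0,0,0,0],[0,0,0,0],[0,0,0,0],[0,0,0,0],[0,0,0,0],[0,0,0,0]]'
python3 - <<'E'
from h import *
row(502,-19.6,74,85.6)
for n,(r0,r1,c0,c1) in dict(top=(90,250,230,410),scene=(140,290,150,350)).items():
    p=vision.read_camera(n);f=4
    cv2.imwrite(f"pics/{n}5.png",cv2.resize(p["pixels"][r0:r1,c0:c1,::-1],None,fx=f,fy=f,interpolation=cv2.INTER_CUBIC))
    for q in("pink_roller","yellow_roller"):
        for d in vision.find_in(p,q):print(n,q,round(d["confidence"],2),world(p,d["at"]).round(0))
E
```

```text
t: 7.42
eef_pos: [502.8, -18.3, 74.2]
tcp_rot: [-3.14, -0.0, 1.492]
ft_force: [-3.3, -0.0, -1.8]
opening: 0.156
t: 8.43
eef_pos: [502.8, -18.3, 74.2]
tcp_rot: [-3.14, -0.0, 1.492]
ft_force: [-2.5, 1.6, -2.3]
opening: 0.161
t 8.425 tcp [502.8 -18.3  74.2] yaw 85.5 row [-1.3 -0.7  0.2] -0.1
top pink_roller 0.66 [673. 110.  33.]
scene pink_roller 0.72 [686. 109.  24.]
```

View pics/top5.png

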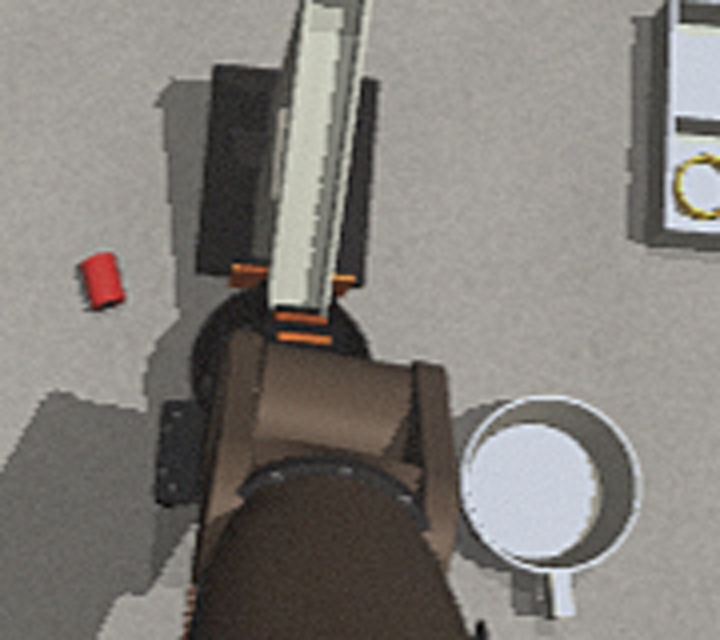

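View pics/scene5.png

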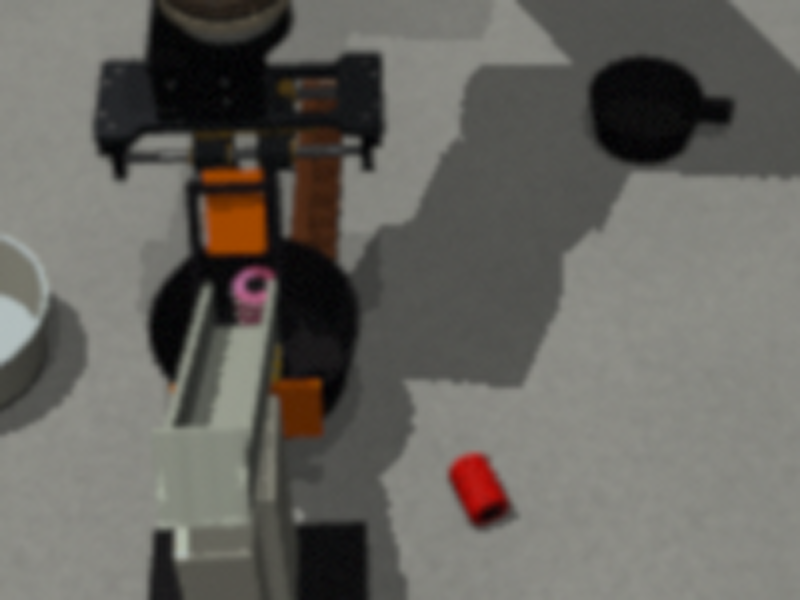

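Top view: the chute is empty and the gate (orange, at (303,335)) is up. Scene view: the pink roller stands in the bowl at (250,290), and a bit of yellow shows at (277,365) inside the rim. Backing off gently.

```bash
python3 -m pendant '[[0,-2,0,0],[0,-5,0,0],[0,-10,0,0],[0,-16,0,0],[0,-23,0,0],[0,-30,0,0],[0,-38,0,0],[0,-46,0,0]]';python3 -m pendant '[[0,-6,0,0],[0,-12,0,0],[0,-17,0,0],[0,-20,0,0],[0,-20,0,0]]'
python3 - <<'E'
from h import *
t=vision.read_camera("top")
for u in((515,395),(540,397),(490,565),(518,567)):print(ray(t,(90+u[0]/2.7,80+u[1]/2.7),10).round(0))
row(446,150,74,85.5)
p=vision.read_camera("scene");f=4;r0,r1,c0,c1=110,260,150,350
cv2.imwrite(f"pics/s6.png",cv2.resize(p["pixels"][r0:r1,c0:c1,::-1],None,fx=f,fy=f,interpolation=cv2.INTER_CUBIC))
E
```

```text
t: 9.72
eef_pos: [456.5, -14.7, 74.4]
tcp_rot: [-3.141, -0.0, 1.492]
ft_force: [0.4, 0.2, -0.5]
opening: 0.161
t: 10.35
eef_pos: [436.5, -13.2, 74.4]
tcp_rot: [-3.141, -0.0, 1.492]
ft_force: [0.4, -0.1, -1.6]
opening: 0.161
[463.  27.  10.]
[461.  -3.  10.]
[267.  54.  10.]
[265.  22.  10.]
t 10.4 tcp [436.7 -13.2  74.4] yaw 85.5 row [163.4  -3.6   0.5] -0.0
```

View pics/s6.png

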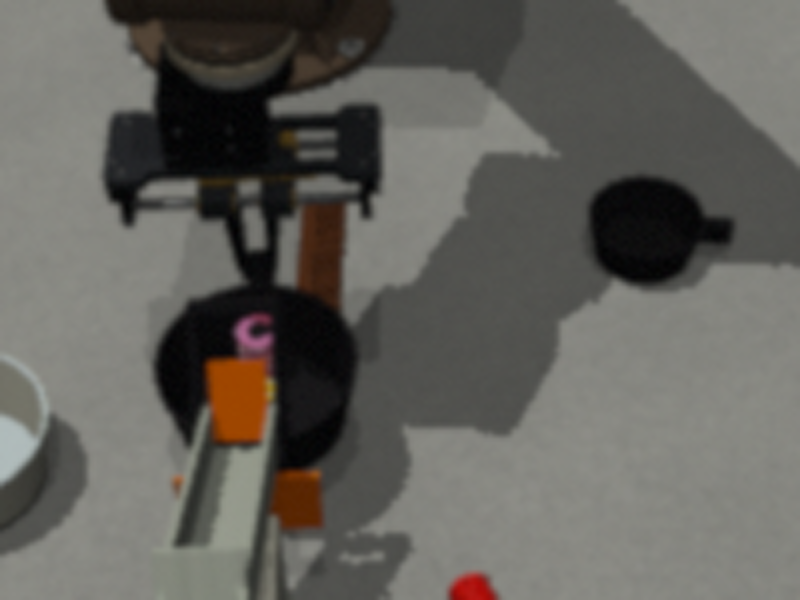

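```bash
python3 -m pendant '[[5,0,0,0],[17,0,0,0],[37,0,0,0],[62,0,0,0],[90,0,0,0],[115,0,0,0],[137,0,0,0],[152,0,0,0]]';python3 -m pendant '[[5,0,0,0],[8,0,2,0],[8,0,8,0],[8,0,16,0],[8,0,25,0],[8,0,33,0],[8,0,40,0],[8,0,44,0]]'
python3 - <<'E'
from h import *
row(446,150,24.4,85.5)
for n,(r0,r1,c0,c1) in dict(scene=(130,280,200,400)).items():
    p=vision.read_camera(n);f=4
    cv2.imwrite(f"pics/s7.png",cv2.resize(p["pixels"][r0:r1,c0:c1,::-1],None,fx=f,fy=f,interpolation=cv2.INTER_CUBIC))
E
```

```text
t: 11.45
eef_pos: [448.6, 139.9, 74.4]
tcp_rot: [-3.141, -0.0, 1.493]
ft_force: [0.0, -0.1, -1.0]
opening: 0.157
t: 12.45
eef_pos: [449.1, 147.8, 29.9]
tcp_rot: [-3.14, -0.0, 1.493]
ft_force: [1.1, -0.5, -0.8]
opening: 0.162
t 12.45 tcp [449.1 147.8  29.9] yaw 85.5 row [ 2.  -3.2  5.5] 0.0
```

View pics/s7.png

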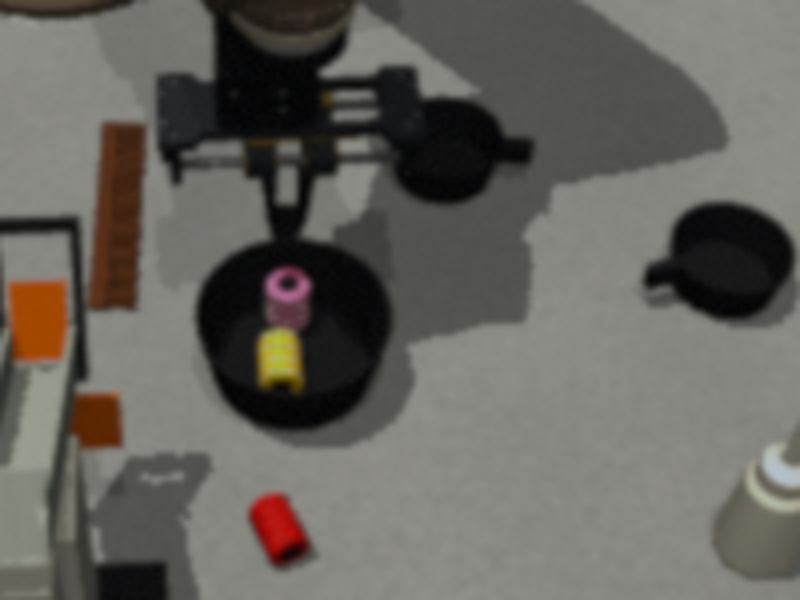

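Both rollers are in the bowl: pink standing at (288,297), yellow lying at (280,360). Lowering the last 5 mm or so, then letting go.

```bash
python3 -m pendant '[[0,0,2,0],[0,0,4,0],[0,0,5.5,0],[0,0,5.5,0],[0,0,5.5,0]]'
```

```text
t: 13.12
eef_pos: [449.1, 147.8, 24.3]
tcp_rot: [-3.14, -0.0, 1.493]
ft_force: [-0.1, -0.5, -0.5]
opening: 0.156
```

```bash
python3 -m pendant '[[0,0,0.5,0],[0,0,0.5,0],[0,0,0.5,0],[0,0,0.5,0],[0,0,0.5,0],[0,0,0.5,0],[0,0,0.5,0],[0,0,0.5,0]]' 0;python3 -m pendant '[[0,0,0,0],[0,0,-5,0],[0,0,-20,0],[0,0,-40,0],[0,0,-70,0],[0,0,-100,0],[0,0,-130,0],[0,0,-130,0]]'; python3 -m pendant '[[0,-10,0,0],[0,-30,0,0],[0,-30,0,0],[0,-30,0,0]]'
python3 - <<'E'
from h import *
from scipy.optimize import minimize
print(env.state()["opening"])
p=vision.read_camera("scene");f=4;r0,r1,c0,c1=130,280,200,400
cv2.imwrite(f"pics/s8.png",cv2.resize(p["pixels"][r0:r1,c0:c1,::-1],None,fx=f,fy=f,interpolation=cv2.INTER_CUBIC))
m=max((np.array(r["pixels"]) for r in vision.regions_of(p,"black_bowl")),key=lambda m:m.sum()).astype(float)
for q in("pink_roller","yellow_roller"):
    for d in vision.find_in(p,q):print(q,round(d["confidence"],2),world(p,d["at"]).round(0))
    for d in vision.regions_of(p,q):
        mm=np.array(d["pixels"])
for z in(0,5,10):
    b=minimize(lambda v:np.abs(sil(p,v[0]*10,v[1]*10,np.deg2rad(-4.5),z)-m).sum()/m.sum(),[53.4,14.1],method="Nelder-Mead");print(z,b.x*10,b.fun)
E
```

```text
t: 14.12
eef_pos: [449.1, 147.8, 23.8]
tcp_rot: [-3.14, -0.0, 1.493]
ft_force: [-0.3, 0.3, 0.6]
opening: 0.944
t: 15.12
eef_pos: [450.0, 148.0, 155.8]
tcp_rot: [3.139, -0.001, 1.493]
ft_force: [-0.4, 0.3, -0.0]
opening: 1.003
t: 15.62
eef_pos: [420.3, 150.3, 155.4]
tcp_rot: [3.139, -0.001, 1.493]
ft_force: [0.4, -0.8, 0.0]
opening: 0.997
0.9968371238973809
pink_roller 0.68 [503. 146.  41.]
pink_roller 0.49 [685. 110.  28.]
yellow_roller 0.62 [550. 130.  32.]
0 [535.79052275 139.08441034] 0.2033123501199041
5 [539.41437104 138.55566847] 0.20559802158273383
10 [542.81454529 138.28951496] 0.2123800959232614
```

View pics/s8.png

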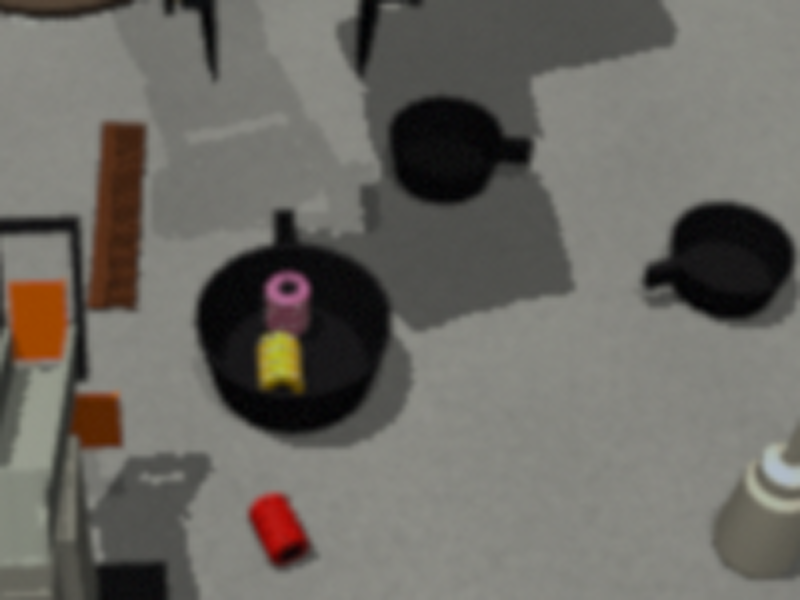

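```bash
python3 -c "
from h import *
print(job.job_done())"
```

```text
the job is handed in; nothing more can be done
None
```

I took the largest black bowl by its handle and pushed the paddle back with its rim, and both rollers slid off the chute into the bowl. I then backed off, set the bowl down at about (535, 140) mm, let go and handed the job in at about 16 s; it gave no verdict.

- **Final picture:** the bowl stands upright and free. The pink roller is on end and the yellow one is lying, both inside and within about 35 mm of the axis. The gripper was open and clear at 155 mm height.
- **Bowl height:** the final outline fit was only fair, with about 20% mismatch (I think because the rollers hide part of the bowl mask). It barely told 0 from 10 mm of height. That the bowl is on the counter rests on the release height matching the grasp height (24.3 and 24.1 mm) and on the picture.
- **Network detections:** one low-confidence pink detection was the red decoy. Just after the catch the networks did not find the rollers in the bowl at all, so I judged that step from the pictures.

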